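Slide the insert into the puck housing and close the keeper

ROBOT

A 6-joint arm with a two-finger parallel gripper is mounted at the origin on the work surface; the furniture and walls round the work are solid. World frame = base frame: x ahead of the robot, y to its left, z up, the work surface at z = 0. Lengths are in m, angles in rad, forces in N, time in s.
With the tool pointing down it reaches from about 0.35 to 0.775 m from the base axis. Payload 5.5 kg.
Tool frame: the origin (TCP) lies on the centre line of the jaws, within the pads' length; the fingertips stand arm.finger_overhang ahead of it and the grasp point (between the pads) lies 5 mm behind it (arm.finger_overhang is the distance from the TCP to the fingertips, in m); z points along the fingers, y is the line along which they close (so a half turn about z gives the same grasp; the last joint's range is limited). The gripper opens to 85 mm and grips with 20 to 120 N. Pads are 22 mm wide; open, the fingers measure 114 mm over their backs; the gripper's body (76 mm by 85 mm) begins 54 mm behind the grasp point. The pads swing forward as they close: fully open they stand 13 mm farther back than shut.
Start: joints at [1.008, 0.313, 0.046, 1.304, 0, 1.431], TCP at [0.236, 0.524, 0.245] pointing down, gripper open.
Joint ranges: [-2.76, 2.76], [-0.86, 1.69], [-1.03, 1.26], [-2.2, 2.34], [-1.47, 1.5], [-3.14, 3.14]. Speed limits (rad/s): [2.57, 2.57, 3.14, 3.14, 3.14, 3.14].

INTERFACE

Orientations are given as a rotation vector (axis times angle).
In Python, from workcell import get_state, optics, arm gives the robot as it stands.
- The arm moves only by the tool arm_command, never from a script. Its argument "moves" is a list of rows, each a list of 3 entries, a list of its own where there are three numbers: the shift along the tool's x, y, z in units of 50 mm (1.0 is 50 mm), then the turn about the tool's z in units of 5 degrees (1.0 is 5 degrees), then the opening, from -1 (shut) to 1 (fully open), so that 0 is half open. In form: [[[x, y, z], roll, gripper], ...]. A call has exactly 10 rows; each row is the pose to reach, as a shift and turn from the pose commanded when the call began, along the tool's axes at that moment; what a row does not reach only later rows make up. A row lasts 1/10 s, in which the tool goes at most 50 mm and 8.59 degrees, less where a joint would pass 70% of its speed; a pose out of reach is approached as far as the arm can. A call with a gripper value outside its range is refused whole. The fingers move at their own pace and stop on an object; "squeeze" is the grip in N (left out, the last holds). Time passes only in rows, so rows that repeat a pose let the fingers close, or fill a call up. It gives the time, the measured TCP pose, the force, the opening and the grip force at its end, in the units of the state.
- get_state(): the state, without advancing time (a new reading comes with each control period).
- optics.camera(name): name is "scene" or "side" or "wrist"; returns a dict with "img" (420x560x3 uint8, red, green, blue), "fx", "fy", "cx", "cy" (pixels), "k1" (the pictures are not rectified: a ray, as slopes to the right and down, at radius r is drawn at 1 + k1 r^2 times it, then the intrinsics apply), "position" and "orientation" of the camera in the world; the wrist camera has in their place "T_tool_cam" (4x4, takes a point from camera to tool coordinates, whose origin is the TCP and whose axes are the flange's). Camera axes: x right, y up, looking along -z (the intrinsics and any distortion apply to the point x, -y, -z); pixel columns grow to the right and rows downward; lengths in m; the calibration is good to about 2 mm. A picture is of the moment at which its call begins: read the wrist's pose just before it. There is no depth.
- arm.sign_off(): hands the job in; it is judged then, once.
Trained networks look in a picture, given as the dict that the camera call returned (one of the last four; its "shot" number tells which), for a name from the list of things; names that differ only in an ending like _2 or _b are one class to them, and where a whole thing is asked for, a point or a joint stands for the part that bears it (a point fixed in the world has none). Each returns a list of dicts, best first, with "conf" (0 to 1); they miss things now and then, are a little off and sometimes report something else, mostly with a low value. They report only what shows in the picture. A call takes as long as a camera call. They do not tell look-alikes from the thing itself.
- optics.masks_of(picture, target): "mask" (420x560 bool, what is visible of it) and "position" ([column, row] as shares, 0 to 1, of the picture: columns of its width, rows of its height, amid what is visible of it).
- optics.pinpoint(picture, target): "position" ([column, row] as shares, 0 to 1, of the picture: columns of its width, rows of its height: a listed point, or the origin of a listed thing).
The state is a dict: "time_s": time; "joint_pos": joint angles; "joint_velocities": joint speeds; "tau": joint torques, N m; "ee_pos": TCP position; "eef_rot": TCP orientation; "wrist_force": force on the tool from outside, world axes, zero at the start; "wrist_torque": the same for the moment, N m; "finger_gap": finger opening in m; "grip_force": force on a finger pad.
Only numpy, scipy, OpenCV 4.12 (cv2) and the standard library are available. Lean on these libraries where they do the work, as an engineer would, in place of code of your own. Each camera call takes 0.05 s, during which the arm holds its last target. There are 200 camera calls.

TASK

An insert disc lies on the loading plate of the seating fixture. Push it along the plate and over the rim of the open housing until it drops in, and press it down if need be so that it sits flat on its seat; then push the swing keeper round over it, right up to its stop. Use fingertips only: the insert and the housing are not to be lifted, and the other things on the bench stay where they are.

Things in the scene. Friction and masses are not known exactly. Their poses are not given: they have to be found in the camera images.
- fixture: Fixed seating fixture, dark steel base 8 mm thick. Origin: on the bench (height 0) under the centre of the nest that holds the housing; +x: direction in which the insert is pushed; z up. Round the nest a collar, 15 mm above the bench, keeps the housing from sliding.
- plate_middle (a point): Middle of the top of the flat steel loading plate, 42 mm above the bench, 1 mm above the housing's rim. It spans fixture x from -230 to -73 mm, y from -74 to +74 mm; along both sides run fences 5 mm high, inner faces at y = +66 and -66 mm.
- insert: Insert to be seated: black disc, diameter 114 mm, 24 mm thick, about 0.11 kg, loose and flat on the loading plate. Origin: centre of its underside, z up. (Two more, stacked on the bench at the left, are stock.) It tips leading edge first as it drops in, and may hang crooked until pressed. Seated, its underside is 22 mm and its top 46 mm above the bench.
- housing: Open round black housing, loose in the nest: 141 mm outside, bore about 119 mm, 33 mm high, rim 41 mm above the bench, flat seat 19 mm below the rim. Origin: centre of its underside, 8 mm above the bench, z up.
- keeper (a joint): Swing keeper, a level steel strap on a post. 0 rad: points along the fixture's +x, clear of the nest; grows clockwise seen from above; 1.571: at its stop, pointing along the fixture's -y, rubber bumper over the nest's centre, 2.5 mm above a seated insert. Starts at 0 to 0.5 rad, needs about 1 N at the knob, stays where left.
- keeper_pivot (a point): Keeper's turning axis, the post at fixture x = 0, y = +98 mm; this point is on top of the strap, 58 mm above the bench. The strap is 18 mm wide, 6 mm thick; a screw on the post rises to 72 mm.
- keeper_knob (a point): Middle of the upright round metal knob near the strap's free end, 122 mm from the keeper's axis: 16 mm in diameter, from 64 to 91 mm above the bench; this point is 80 mm above the bench.
- screwdriver: Bystander: screwdriver, 163 mm long, 31 mm high, lying on the bench along the loading plate on the keeper's side. Origin: centre of its underside.
- spacer: Bystander: white block 30 x 50 x 20 mm with two holes, on the bench left of the fixture. Origin: centre of its underside.
- stop_nut: Bystander: dark knurled nut, 23 mm in diameter, 14 mm high, on the bench beside the fixture near the keeper's post. Origin: centre of its underside.
- lid_a: Bystander: turned aluminium lid, 116 mm flange with a 75 mm boss, 26 mm high, on the bench on the robot's side of the fixture, next to the notebook. Origin: centre of its underside.
- insert_stack_top: Bystander: upper one of the two stock inserts stacked at the left end of the bench, like the insert to be seated. Origin: centre of its underside, 24 mm above the bench.
There are look-alikes about, which are no part of the job. What is shaped like the insert but blue is not meant.

How it is judged:
By the outcome, as a careful person would: the job done as asked, in the order asked, and still so for the second after the job is handed in, with the robot touching nothing.
It also fails if it takes over 67 s, if anything falls off the work surface, if the arm or the gripper's body presses on something with over 40 N, if the wrist force passes 120 N, or if a joint passes its speed limit or range.

## Working session

There is one attempt and no reset: what is moved stays moved. The work goes in short steps, Python scripts to look and compute and a tool call to move; the robot and the scene stay as the last step left them, time stands still between calls to the robot, and variables do not carry over. Pictures are saved under pics/ and viewed, at most 10 in all, crops included, and the job is handed in when it is done.

Besides the shell and the picture viewer there is one more tool, called after "Emit:" as name([rows], argument=value, ...), one row to a line, values as JSON. arm_command: Moves the arm, as the interface text tells. Its arguments: {"type":"object","properties":{"moves":{"type":"array"},"squeeze":{"type":"number"}},"required":["moves"]}

```bash
mkdir -p pics; ls
cat > h.py <<'E'
import numpy as np, cv2
from scipy.spatial.transform import Rotation as R
from workcell import get_state, optics, arm
def camT(c, st=None):
    if "T_tool_cam" in c:
        T=np.eye(4); T[:3,:3]=R.from_rotvec(st["eef_rot"]).as_matrix(); T[:3,3]=st["ee_pos"]
        return T@np.array(c["T_tool_cam"])
    T=np.eye(4); o=np.array(c["orientation"],float)
    T[:3,:3]=o if o.shape==(3,3) else R.from_rotvec(o).as_matrix(); T[:3,3]=c["position"]; return T
def ray(c,p,st=None):
    d=np.array([(p[0]-c["cx"])/c["fx"],(p[1]-c["cy"])/c["fy"]]); u=d.copy()
    for _ in range(20): u=d/(1+c["k1"]*(u@u))
    T=camT(c,st); return T[:3,3],T[:3,:3]@np.array([u[0],-u[1],-1])
def at(c,p,z,st=None):
    o,d=ray(c,p,st); return o+d*(z-o[2])/d[2]
def proj(c,X,st=None):
    T=np.linalg.inv(camT(c,st)); q=T[:3,:3]@np.array(X)+T[:3,3]
    u=np.array([q[0],-q[1]])/-q[2]; u=u*(1+c["k1"]*(u@u))
    return np.array([u[0]*c["fx"]+c["cx"],u[1]*c["fy"]+c["cy"]])
def px(r): return np.array(r["position"])*[560,420]
def save(c,n): cv2.imwrite("pics/"+n,cv2.cvtColor(c["img"],cv2.COLOR_RGB2BGR))
E
python3 - <<'E'
from h import *
np.set_printoptions(precision=4,suppress=True)
st=get_state(); print(st, arm.finger_overhang)
Z=dict(fixture=0,plate_middle=.042,insert=.042,housing=.008,keeper_pivot=.058,keeper_knob=.080,screwdriver=0,spacer=0,stop_nut=0,lid_a=0,insert_stack_top=.024)
ims=[]
for n in("scene","side"):
    c=optics.camera(n); print(n,c["position"],c["orientation"],c["fx"],c["k1"]); ims.append(c["img"]); save(c,n+".png")
    for t,z in Z.items():
        for r in optics.pinpoint(c,t)[:4]: print(n,t,round(r["conf"],2),px(r).round(1),at(c,px(r),z))
E
```

```text
pics
{'time_s': 0.0, 'joint_pos': array([1.0084, 0.314 , 0.045 , 1.3036, 0.    , 1.4312]), 'joint_velocities': array([-0.0019, -0.0007, -0.0017, -0.0006, -0.0011,  0.0006]), 'tau': array([  0.0007, -48.0627,  29.8531,   0.0193,  -0.0001,   0.    ]), 'ee_pos': array([0.2357, 0.524 , 0.2444]), 'eef_rot': array([-0.659 , -3.0711,  0.0026]), 'wrist_force': array([-0.868 , -0.4628,  0.2571]), 'wrist_torque': array([-0.0087,  0.0448, -0.0147]), 'grip_force': 0.0, 'finger_gap': 0.08531685274954943} 0.014
scene [-0.2885  0.8931  0.5977] [ 0.592  -1.198  -2.0092] 444.51314901675124 -0.07220569442787503
scene fixture 0.68 [254.8 226.7] [0.5448 0.3088 0.    ]
scene fixture 0.45 [280.7 277.4] [0.3298 0.3987 0.    ]
scene fixture 0.38 [201.8 219. ] [0.677  0.3921 0.    ]
scene plate_middle 0.53 [182.5 260.4] [0.477  0.5557 0.042 ]
scene insert 0.87 [310.5 209.6] [0.4581 0.1885 0.042 ]
scene insert 0.7 [328.1 166.7] [ 0.6294 -0.0493  0.042 ]
scene keeper_pivot 0.92 [258.4 227.1] [0.4567 0.3602 0.058 ]
scene keeper_knob 0.69 [204.7 219.7] [0.5401 0.4559 0.08  ]
scene keeper_knob 0.56 [251.6 223.9] 
[... 670 characters left out ...]
1936 0.042 ]
side insert 0.65 [235.6 175. ] [ 0.6916 -0.025   0.042 ]
side housing 0.6 [267.7 234.6] [0.5419 0.2986 0.008 ]
side keeper_pivot 0.72 [291.7 232.4] [0.4653 0.3521 0.058 ]
side keeper_knob 0.59 [295. 204.] [0.4606 0.2291 0.08  ]
side keeper_knob 0.57 [265.  243.1] [0.5349 0.4379 0.08  ]
side screwdriver 0.73 [330.5 227.9] [0.345  0.2388 0.    ]
side screwdriver 0.67 [259.  289.5] [0.5432 0.5375 0.    ]
side spacer 0.57 [261.7 285.2] [0.5378 0.5202 0.    ]
side spacer 0.54 [331.  226.4] [0.3431 0.2302 0.    ]
side stop_nut 0.49 [306.4 243.4] [0.4211 0.3259 0.    ]
side lid_a 0.6 [343.  262.2] [ 0.3143  0.4099 -0.    ]
side insert_stack_top 0.86 [281.1 307.7] [0.4784 0.6239 0.024 ]
```

```bash
python3 -c "
import cv2
a=cv2.imread('pics/scene.png')[130:330,110:400];b=cv2.imread('pics/side.png')[140:340,170:400]
cv2.imwrite('pics/s1.png',cv2.resize(a,(797,550),interpolation=2)); cv2.imwrite('pics/s2.png',cv2.resize(b,(690,600),interpolation=2))"
```

```text
(no output)
```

View pics/s1.png

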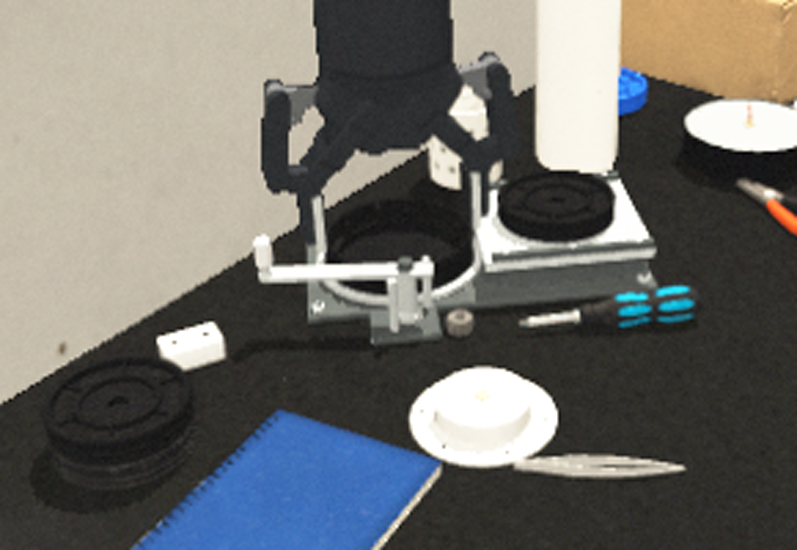

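View pics/s2.png

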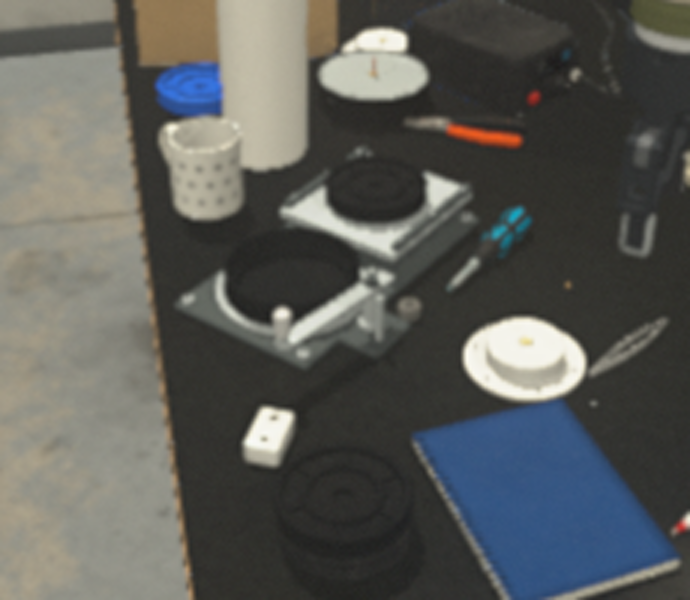

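Scene: the insert is at px (312,204) on the loading plate. Look-alikes are the stock stack at (155,280), the blue disc at (340,163), the lid at (286,282) and the dark candle tin at about (385,178). I choose the black disc on the plate and will check it with the wrist camera.

```bash
cat >> h.py <<'E'
def units(target, yawvec=None):
    """shift from present pose to world target in 50 mm units of tool axes; roll so that tool y lies along +-yawvec"""
    st=get_state(); M=R.from_rotvec(st["eef_rot"]).as_matrix()
    s=M.T@(np.array(target)-st["ee_pos"])/.05; roll=None
    if yawvec is not None:
        q=M.T@np.append(np.array(yawvec,float)[:2],0); a=np.degrees(np.arctan2(-q[0],q[1])); a=(a+90)%180-90; roll=a/5
    return s.round(3), roll
E
python3 - <<'E'
from h import *
np.set_printoptions(precision=4,suppress=True)
st=get_state(); print(R.from_rotvec(st["eef_rot"]).as_matrix())
c=optics.camera("scene"); d=optics.camera("side"); w=optics.camera("wrist")
print(w["T_tool_cam"],w["fx"],w["k1"])
print("roll base",at(c,(320,190),0),at(d,(258,194),0),"mug",at(d,(238,212),0))
print(units((.46,.20,.30),(-.84,.54)))
E
```

```text
[[-0.912   0.4103  0.0001]
 [ 0.4103  0.912   0.0001]
 [-0.      0.0001 -1.    ]]
[[-0.0012  0.9576  0.2881  0.0743]
 [ 1.      0.0012 -0.0001  0.0009]
 [-0.0004  0.2881 -0.9576 -0.1286]
 [ 0.      0.      0.      1.    ]] 367.73601270306943 -0.018968008927205245
roll base [0.5867 0.0275 0.    ] [0.6016 0.0385 0.    ] mug [0.6562 0.163  0.    ]
(array([-6.748, -4.077, -1.094]), np.float64(-16.298116616070548))
```

Emit:
arm_command([
  [[-0.4, -0.2, -0.5], -1.5, 0.4],
  [[-1.2, -0.7, -1.1], -3.2, 0.4],
  [[-2.0, -1.2, -1.1], -4.9, 0.4],
  [[-2.8, -1.7, -1.1], -6.6, 0.4],
  [[-3.6, -2.2, -1.1], -8.3, 0.4],
  [[-4.4, -2.7, -1.1], -10.0, 0.4],
  [[-5.2, -3.2, -1.1], -11.7, 0.4],
  [[-6.0, -3.6, -1.1], -13.4, 0.4],
  [[-6.6, -3.9, -1.1], -15.0, 0.4],
  [[-6.75, -4.1, -1.1], -16.3, 0.4],
])

```text
time_s: 2.35
ee_pos: [0.4619, 0.1964, 0.3001]
eef_rot: [-1.421, 2.801, -0.001]
wrist_force: [-0.4, -0.7, 0.7]
finger_gap: 0.0599
grip_force: 0.0
```

Run:
```python
from h import *
np.set_printoptions(precision=4,suppress=True)
st=get_state(); print(st["time_s"],st["ee_pos"],st["eef_rot"],st["finger_gap"])
Z=dict(fixture=0,plate_middle=.042,insert=.042,housing=.008,keeper_pivot=.058,keeper_knob=.080)
for n in("wrist","side","scene"):
    s=get_state(); c=optics.camera(n); save(c,n+"_2.png"); st=s if n=="wrist" else None
    for t,z in Z.items():
        for r in optics.pinpoint(c,t)[:3]: print(n,t,round(r["conf"],2),px(r).round(1),at(c,px(r),z,st))
```

```text
2.35 [0.4619 0.1964 0.3001] [-1.4209  2.8009 -0.0014] 0.05990865667756366
wrist insert 0.75 [279.7 160.8] [0.4606 0.1831 0.042 ]
wrist housing 0.6 [287.3 274.7] [0.5426 0.3083 0.008 ]
wrist keeper_knob 0.84 [365.  390.5] [0.5364 0.4536 0.08  ]
side fixture 0.81 [265.  237.4] [0.5501 0.3027 0.    ]
side plate_middle 0.8 [293.2 206.3] [0.4678 0.1824 0.042 ]
side insert 0.95 [295.4 205.8] [0.4608 0.1789 0.042 ]
side insert 0.72 [239.3 174.2] [ 0.6788 -0.0321  0.042 ]
side insert 0.39 [269.6 238.9] [0.5293 0.3665 0.042 ]
side housing 0.91 [265.5 235.3] [0.5484 0.3025 0.008 ]
side keeper_pivot 0.79 [292.9 236.3] [0.461  0.3713 0.058 ]
side keeper_knob 0.67 [264.9 245.1] [0.5343 0.447  0.08  ]
scene fixture 0.59 [256.8 227.6] [0.5375 0.3076 0.    ]
scene insert 0.96 [310.6 208.8] [0.4612 0.1854 0.042 ]
scene insert 0.62 [328.3 166.5] [ 0.6301 -0.051   0.042 ]
scene housing 0.81 [253. 225.] [0.5439 0.3148 0.008 ]
scene housing 0.64 [203.  220.2] [0.6561 0.3999 0.008 ]
scene keeper_pivot 0.93 [259.2 227.2] [0.4549 0.3591 0.058 ]
scene keeper_knob 0.85 [201.7 219.1] [0.5474 0.4597 0.08  ]
```

View pics/wrist_2.png

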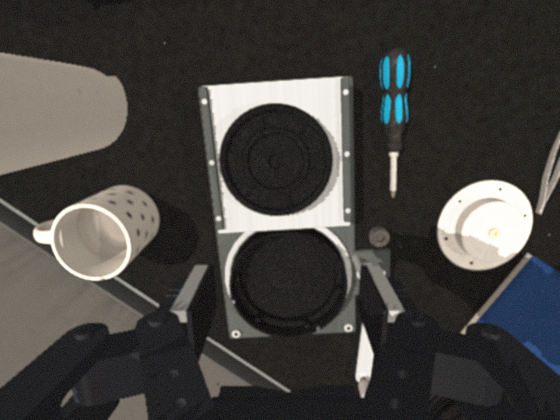

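The wrist view confirms the black insert on the plate at (276,160), the housing at (290,280), the keeper strap from about (365,310) to the knob at (363,388), and the fingertips near (190,290) and (380,290). Next I measure the fixture frame.

Run:
```python
from h import *
from scipy.optimize import least_squares
np.set_printoptions(precision=4,suppress=True)
s=get_state(); c=optics.camera("wrist")
g=cv2.cvtColor(c["img"],cv2.COLOR_RGB2GRAY)
# bright plate region
m=((g>140)&(np.add.outer(np.arange(420),np.zeros(560))<240)).astype(np.uint8)
m[:,:200]=0; m[:,352:]=0
ct=max(cv2.findContours(m,cv2.RETR_EXTERNAL,cv2.CHAIN_APPROX_NONE)[0],key=cv2.contourArea)
P=np.array([at(c,p,.042,s)[:2] for p in ct[:,0].astype(float)])
r=cv2.minAreaRect((P*1000).astype(np.float32)); print("plate rect",r, (cv2.boxPoints(r)/1000))
for nm,z,rad in(("insert",.066,.057),("housing",.041,.0705)):
    for q in optics.masks_of(c,nm)[:2]:
        mm=q["mask"].astype(np.uint8); k=max(cv2.findContours(mm,cv2.RETR_EXTERNAL,cv2.CHAIN_APPROX_NONE)[0],key=cv2.contourArea)
        e=cv2.fitEllipse(cv2.convexHull(k)); Q=np.array([at(c,p,z,s)[:2] for p in cv2.convexHull(k)[:,0].astype(float)])
        f=least_squares(lambda v:np.hypot(*(Q-v[:2]).T)-v[2],[*Q.mean(0),rad],loss="soft_l1",f_scale=.001)
        print(nm,q["conf"],f.x,np.abs(f.fun).max(),e[0],e[1])
M=R.from_rotvec(s["eef_rot"]).as_matrix()
for x in(-.011,.011):
  for z in(0,.007,.014): print(x,z,proj(c,s["ee_pos"]+M@[x,.03,z],s),proj(c,s["ee_pos"]+M@[x,-.03,z],s))
T=cv2.resize(c["img"][240:350,150:440],(800,303),interpolation=cv2.INTER_CUBIC); cv2.imwrite("pics/tip.png",T[:,:,::-1])
```

```text
plate rect ((461.1255187988281, 187.7664031982422), (173.23590087890625, 147.4356231689453), 55.19993591308594) [[0.3512 0.1587]
 [0.4722 0.0746]
 [0.5711 0.2168]
 [0.45   0.301 ]]
insert 0.7 [0.4623 0.1784 0.056 ] 0.0009168928279701255 (271.33837890625, 158.7215576171875) (112.26851654052734, 113.74661254882812)
-0.011 0 [358.9711 318.1454] [209.5429 318.2661]
-0.011 0.007 [355.8591 308.7074] [212.8858 308.8265]
-0.011 0.014 [353.0033 300.0489] [215.9537 300.1663]
0.011 0 [362.2312 268.1934] [205.9102 268.3374]
0.011 0.007 [358.8267 260.5872] [209.573  260.7277]
0.011 0.014 [355.7156 253.6384] [212.9204 253.7753]
```

View pics/tip.png

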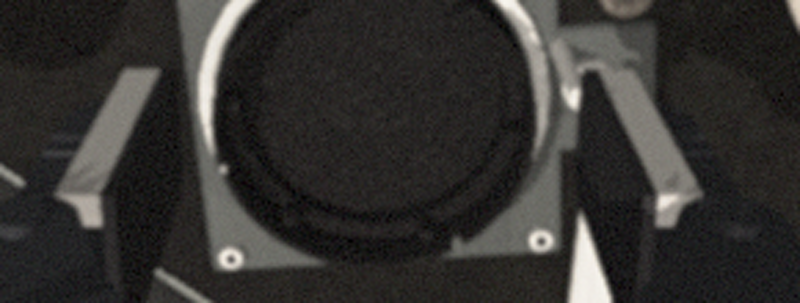

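Fixture frame: nest centre ≈ (0.543, 0.3055), +x ≈ (0.571, 0.821). The insert is at about x −150, y −6 mm and the keeper at about 0.07 rad. Next I go behind the insert.

```bash
cat >> h.py <<'E'
C0=np.array([.543,.3055]); EX=np.array([.571,.821]); EX/=np.hypot(*EX); EY=np.array([-EX[1],EX[0]])
def W(x,y,z): return np.append(C0+x*EX+y*EY,z)
def F(p): d=np.array(p)[:2]-C0; return np.array([d@EX,d@EY])*1000
E
python3 - <<'E'
from h import *
print(units(W(-.222,-.005,.08),EY),units(W(-.222,-.005,.30),EY), W(-.222,-.005,.08))
E
```

```text
(array([ 1.731, -0.298,  4.406]), np.float64(-0.310049342708777)) (array([ 1.731, -0.298,  0.006]), np.float64(-0.310049342708777)) [0.42034803 0.12039059 0.08      ]
```

Emit:
arm_command([
  [[0.5, -0.1, 0], -0.1, 0.4],
  [[1.1, -0.2, 0], -0.2, 0.4],
  [[1.6, -0.3, 0.2], -0.3, 0.4],
  [[1.73, -0.3, 0.9], -0.3, 0.4],
  [[1.73, -0.3, 1.7], -0.3, 0.4],
  [[1.73, -0.3, 2.5], -0.3, 0.4],
  [[1.73, -0.3, 3.3], -0.3, 0.4],
  [[1.73, -0.3, 4.0], -0.3, 0.4],
  [[1.73, -0.3, 4.4], -0.3, 0.4],
  [[1.73, -0.3, 4.4], -0.3, 0.4],
])

```text
time_s: 4.55
ee_pos: [0.4178, 0.1201, 0.0777]
eef_rot: [1.451, -2.78, -0.004]
wrist_force: [-0.3, -0.1, 0.0]
finger_gap: 0.06
grip_force: 0.0
```

Run:
```python
from h import *
s=get_state(); print(F(s["ee_pos"]),s["ee_pos"],s["wrist_force"])
c=optics.camera("wrist"); save(c,"w3.png")
for r in optics.pinpoint(c,"insert")[:2]: print(r["conf"],px(r),F(at(c,px(r),.042,s)))
for q in optics.masks_of(c,"insert")[:2]: print(q["conf"],px(q))
```

```text
[-223.65493641   -3.10725837] [0.41784922 0.12011265 0.07771693] [-0.34732821 -0.1120939   0.00614956]
0.96 [277.984 383.418] [-148.90114896   -6.90557214]
0.65 [284.424 349.692]
```

View pics/w3.png

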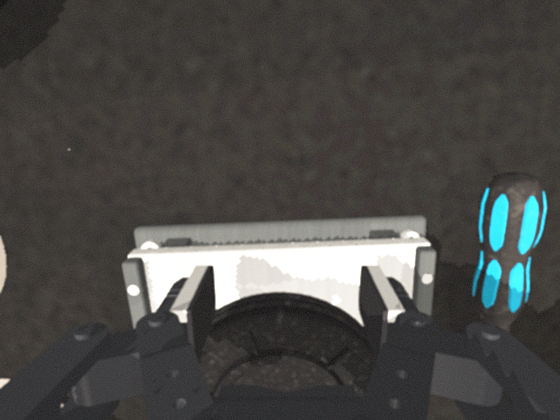

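Run:
```python
from h import *
s=get_state(); c=optics.camera("wrist")
print("disc rear top",proj(c,W(-.206,-.006,.066),s),"plate end",proj(c,W(-.230,-.074,.042),s),proj(c,W(-.230,.074,.042),s))
print("fence inner rear",proj(c,W(-.215,-.066,.047),s),proj(c,W(-.215,.066,.047),s))
```

```text
disc rear top [284.03563655 307.10305428] plate end [145.31514235 237.37805753] [447.85181901 236.958022  ]
fence inner rear [161.35699295 269.81466033] [431.93240981 269.45944048]
```

Emit:
arm_command([
  [[0, 0, 0.1], 0, 0.4],
  [[0, 0, 0.2], 0, 0.4],
  [[0, 0, 0.3], 0, 0.4],
  [[0, 0, 0.36], 0, 0.4],
  [[0, 0, 0.4], 0, 0.4],
  [[0, 0, 0.4], 0, 0.4],
  [[0, 0, 0.42], 0, 0.4],
  [[0, 0, 0.44], 0, 0.4],
  [[0, 0, 0.46], 0, 0.4],
  [[0, 0, 0.46], 0, 0.4],
])

```text
time_s: 5.75
ee_pos: [0.4204, 0.1204, 0.0572]
eef_rot: [1.454, -2.785, -0.0]
wrist_force: [0.1, -0.4, -0.5]
finger_gap: 0.0594
grip_force: 0.0
```

Run:
```python
from h import *
np.set_printoptions(precision=4,suppress=True)
im=cv2.imread("pics/wrist_2.png"); g=cv2.cvtColor(im,cv2.COLOR_BGR2GRAY).astype(int)
for r in(100,130,160,190,215): print(r,g[r,196:224],g[r,330:362])
for q in(225,250,280,310,335): print(q,g[70:100,q], g[222:240,q])
```

```text
100 [ 38  37  45  77 110 160 215 240 245 236 194 127  81 113 150 181 217 238
 243 243 242 242 241 242 243 243 242 244] [238 241 242 241 240 235 232 231 231 227 189 126  95 101 102 109 105 105
  95  85  71  73  59  47  27  27  12  27  24  32  18  23]
130 [ 34  32  38  36  37  39  52  80  97 106 109 108 108 108  99  75  85 124
 159 194 228 236 237 233 232 232 234 237] [237 241 240 242 240 236 230 228 227 231 222 176 120 102 105 106 100 107
 102  94  71  72  64  45  34  22  18  21  34  29  27  27]
160 [ 38  36  45  35  42  36  38  37  35  45  59  79 113 145 172 186 172 142
  97  74  97 120 120  89  46  33  28  28] [ 35  44  94 145 173 172 166 155 153 178 196 193 143 110 103 105 111 105
 101  95  77  76  66  63  47  28  26  29  28  26  28  25]
190 [ 38  33  37  36  37  39  31  35  33  36  41  32  42  48  68  93 109 111
 110 109 111 100  83  87 125 171 223 235] [175 189 215 233 241 242 240 237 231 229 232 226 192 135 104 110 107 107
 110 102  91  77  76  65  49  30  26  26  26  39  21  26]
215 [ 35  42  35  42  37  45  36  39  41  35  39  36  39  37  37  40  42  59
  85 107 123 135 136 13
[... 454 characters left out ...]
43 243 242 242 243 242] [237 237 236 237 237 237 239 237 233 228 226 221 183 129  80  37  24  21]
280 [ 41  36  38  33  40  31  37  33  46  76 154 233 245 246 244 244 244 243
 245 243 243 243 244 242 243 243 243 243 243 243] [241 239 239 238 240 241 236 190 110  40  23  34  30  30  36  30  38  41]
310 [ 40  39  40  34  39  38  36  70 158 230 244 243 242 242 241 242 243 241
 243 242 241 243 242 243 244 243 241 242 242 241] [243 243 243 244 243 206 122  46  16   6  24  21  28  30  32  35  22  33]
335 [ 39  26  41  25  34  56 109 190 233 239 239 238 236 235 236 234 235 234
 232 233 231 233 232 234 233 234 233 231 235 236] [242 243 242 231 176 129 110 110 108 105 102  94 116 163 215 235 242 242]
```

Run:
```python
from h import *
from scipy.optimize import least_squares
np.set_printoptions(precision=4,suppress=True)
c=optics.camera("wrist")
s=dict(ee_pos=np.array([.4619,.1964,.3001]),eef_rot=np.array([-1.4209,2.8009,-.0014]))
obs=[]
for p in((340.7,100),(341.6,130),(342.3,160),(342.6,190),(343.2,215)): obs.append((at(c,p,.047,s),1,.066))
for p in((211,130),(218,190),(221,215)): obs.append((at(c,p,.047,s),1,-.066))
for p in((203,130),(211,190),(214,215)): obs.append((at(c,p,.047,s),1,-.074))
for p in((225,84),(250,82),(280,80),(310,78),(335,76)): obs.append((at(c,p,.042,s),0,-.230))
for p in((280,229.7),(310,227.8),(335,226)): obs.append((at(c,p,.042,s),0,-.073))
def f(v):
    e=[np.array([np.cos(v[2]),np.sin(v[2])]),np.array([-np.sin(v[2]),np.cos(v[2])])]
    return [ (o[:2]-v[:2])@e[k]-d for o,k,d in obs]
r=least_squares(f,[.543,.3055,.96]); print(r.x,np.degrees(r.x[2]),np.array(r.fun)*1000, np.cos(r.x[2]),np.sin(r.x[2]))
```

```text
[0.5423 0.3085 1.002 ] 57.40965908836202 [ 0.243   0.4707  0.5159  0.1527  0.2285 -0.2323 -0.4617 -0.4951 -0.3804
  0.0722 -0.1135  0.1129 -0.1271 -0.0673 -0.0392 -0.3524  0.3459  0.2351
 -0.1079] 0.5386287542878518 0.8425432125738815
```

```bash
cat >> h.py <<'E'
C0=np.array([.5423,.3085]); EX=np.array([.5386,.8425]); EX/=np.hypot(*EX); EY=np.array([-EX[1],EX[0]])
E
python3 - <<'E'
from h import *
s=get_state(); print(F(s["ee_pos"]),s["ee_pos"],s["wrist_force"])
c=optics.camera("wrist"); print("ins",F([.4623,.1784]))
print("disc rear top",proj(c,W(-.210,-.003,.066),s))
g=c["img"][:,284].mean(1).astype(int); print(g[230:340])
print(units(W(-.225,-.003,s["ee_pos"][2]),EY))
E
```

```text
[-224.11774795    1.38461758] [0.42041732 0.12041679 0.05727623] [-0.54513765 -0.08049387 -0.36234709]
ins [-152.70517484   -2.67199867]
disc rear top [274.13566422 338.66704019]
[102 120 133 142 147 148 157 162 164 159 160 163 164 159 162 165 162 159
 141 121 108 110 106 105 114 140 177 195 201 208 208 213 225 247 254 255
 255 255 255 255 255 255 255 255 255 255 255 255 255 255 255 255 255 255
 255 255 255 255 251 240 231 230 230 230 231 231 232 231 230 232 229 232
 231 238 251 255 255 255 255 255 255 195  93  38  37  43  41  42  45  41
  28  31  37  36  44  40  41  33  44  39  31  34  38  33  34  34  42  39
  39  36]
(array([ 0.015, -0.088,  0.001]), np.float64(-0.4540335600467529))
```

Emit:
arm_command([
  [[0, -0.05, 0], -0.2, 0.4],
  [[0, -0.09, 0.04], -0.45, 0.4],
  [[0, -0.09, 0.08], -0.45, 0.4],
  [[0, -0.09, 0.1], -0.45, 0.4],
  [[0, -0.09, 0.12], -0.45, 0.4],
  [[0, -0.09, 0.14], -0.45, 0.4],
  [[0, -0.09, 0.16], -0.45, 0.4],
  [[0, -0.09, 0.18], -0.45, 0.4],
  [[0, -0.09, 0.2], -0.45, 0.4],
  [[0, -0.09, 0.2], -0.45, 0.4],
])

```text
time_s: 6.85
ee_pos: [0.4241, 0.1178, 0.0508]
eef_rot: [-1.508, 2.755, -0.001]
wrist_force: [-13.2, -3.1, 40.1]
finger_gap: 0.0597
grip_force: 20.1
```

Emit:
arm_command([
  [[0, 0, -0.1], 0, 0.4],
  [[0, 0, -0.18], 0, 0.4],
  [[-0.1, 0, -0.18], 0, 0.4],
  [[-0.2, 0, -0.18], 0, 0.4],
  [[-0.3, 0, -0.18], 0, 0.4],
  [[-0.4, 0.01, -0.18], 0, 0.4],
  [[-0.5, 0.02, -0.18], 0, 0.4],
  [[-0.6, 0.03, -0.18], 0, 0.4],
  [[-0.7, 0.04, -0.18], 0, 0.4],
  [[-0.8, 0.05, -0.18], 0, 0.4],
])

```text
time_s: 7.85
ee_pos: [0.4437, 0.1534, 0.0562]
eef_rot: [1.509, -2.756, -0.0]
wrist_force: [0.0, -0.1, -0.3]
finger_gap: 0.0598
grip_force: 0.3
```

```bash
cat > look.py <<'E'
from h import *
import sys
np.set_printoptions(precision=3,suppress=True)
s=get_state(); print("tcp",F(s["ee_pos"]),s["ee_pos"][2],s["wrist_force"],s["finger_gap"])
z=float(sys.argv[1]) if len(sys.argv)>1 else .042
for n in("scene","side"):
    c=optics.camera(n)
    for r in optics.pinpoint(c,"insert")[:3]: print(n,round(r["conf"],2),F(at(c,px(r),z)))
    save(c,n+"_now.png")
E
python3 look.py; python3 -c "
from h import *
s=get_state();print(units(W(-.1,0,.056),EY))"
```

```text
tcp [-183.821   -0.466] 0.0561917845648964 [ 0.019 -0.083 -0.328] 0.059845988945517105
scene 0.64 [-119.577   -4.565]
scene 0.58 [-256.081 -264.023]
side 0.94 [-129.224   -1.586]
side 0.59 [-226.226 -314.653]
(array([-1.68 ,  0.012,  0.007]), np.float64(0.000175916339699711))
```

Emit:
arm_command([
  [[-0.15, 0, 0], 0, 0.4],
  [[-0.3, 0.01, 0], 0, 0.4],
  [[-0.45, 0.01, 0], 0, 0.4],
  [[-0.6, 0.01, 0], 0, 0.4],
  [[-0.75, 0.01, 0], 0, 0.4],
  [[-0.9, 0.01, 0], 0, 0.4],
  [[-1.05, 0.01, 0], 0, 0.4],
  [[-1.2, 0.01, 0], 0, 0.4],
  [[-1.35, 0.01, 0], 0, 0.4],
  [[-1.4, 0.01, 0], 0, 0.4],
])

```text
time_s: 9.05
ee_pos: [0.4815, 0.2129, 0.0564]
eef_rot: [-1.509, 2.755, 0.0]
wrist_force: [0.0, -0.7, -0.3]
finger_gap: 0.0603
grip_force: 0.4
```

```bash
python3 look.py; python3 -c "
import cv2
a=cv2.imread('pics/scene_now.png')[150:300,160:380];b=cv2.imread('pics/side_now.png')[150:300,200:360]
cv2.imwrite('pics/n1.png',cv2.hconcat([cv2.resize(a,(440,300)),cv2.resize(b,(320,300))]))"
```

```text
tcp [-113.252   -0.271] 0.056352229474253 [ 0.    -0.697 -0.333] 0.06028017792014525
side 0.76 [-47.473  -8.844]
side 0.66 [-202.824 -287.461]
side 0.28 [-21.174  76.607]
```

View pics/n1.png

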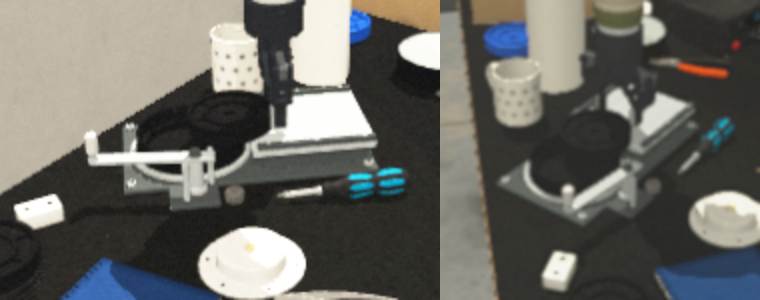

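The left half shows the insert tipping into the bore at about (230,115), with both fingers behind it. I keep pushing.

Emit:
arm_command([
  [[-0.12, 0, 0], 0, 0.4],
  [[-0.24, 0, 0], 0, 0.4],
  [[-0.36, 0, 0], 0, 0.4],
  [[-0.48, 0, 0], 0, 0.4],
  [[-0.6, 0, 0], 0, 0.4],
  [[-0.72, 0, 0], 0, 0.4],
  [[-0.84, 0, 0], 0, 0.4],
  [[-0.96, 0, 0], 0, 0.4],
  [[-1.04, 0, 0], 0, 0.4],
  [[-1.04, 0, 0], 0, 0.4],
])

```text
time_s: 10.25
ee_pos: [0.5092, 0.2564, 0.0562]
eef_rot: [-1.509, 2.755, 0.0]
wrist_force: [-0.0, -1.1, -0.3]
finger_gap: 0.0598
grip_force: 0.4
```

```bash
python3 look.py .022; python3 -c "
import cv2
a=cv2.imread('pics/scene_now.png')[150:300,160:380];b=cv2.imread('pics/side_now.png')[150:300,200:360]
cv2.imwrite('pics/n2.png',cv2.hconcat([cv2.resize(a,(440,300)),cv2.resize(b,(320,300))]))"
```

```text
tcp [-61.713  -0.168] 0.056169064351778215 [-0.048 -1.113 -0.342] 0.059785439383980406
scene 0.64 [ -5.059 -16.991]
scene 0.48 [-265.559 -328.544]
side 0.93 [-5.843 -3.628]
side 0.57 [-139.321  143.493]
side 0.56 [-254.73  -330.772]
```

View pics/n2.png

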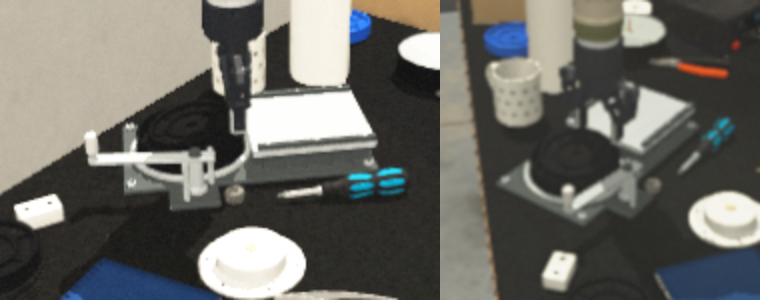

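The insert is now in the bore at about (188,125), perhaps with its rear edge still high. I lift, shut the fingers and press it.

Emit:
arm_command([
  [[0, 0, -0.5], 0, 0.4],
  [[0.05, 0, -1.0], 0, 0],
  [[-0.2, 0, -1.0], 0, -1],
  [[-0.5, 0, -1.0], 0, -1],
  [[-0.64, 0, -1.0], 0, -1],
  [[-0.64, 0, -1.0], 0, -1],
  [[-0.64, 0, -0.8], 0, -1],
  [[-0.64, 0, -0.6], 0, -1],
  [[-0.64, 0, -0.5], 0, -1],
  [[-0.64, 0, -0.5], 0, -1],
])

```text
time_s: 11.45
ee_pos: [0.5249, 0.2822, 0.0796]
eef_rot: [1.506, -2.753, -0.001]
wrist_force: [0.8, 0.5, 0.7]
finger_gap: 0.0001
grip_force: 0.0
```

Emit:
arm_command([
  [[0, 0, 0.04], 0, -1],
  [[0, 0, 0.08], 0, -1],
  [[0, 0, 0.12], 0, -1],
  [[0, 0, 0.16], 0, -1],
  [[0, 0, 0.2], 0, -1],
  [[0, 0, 0.22], 0, -1],
  [[0, 0, 0.24], 0, -1],
  [[0, 0, 0.26], 0, -1],
  [[0, 0, 0.26], 0, -1],
  [[0, 0, 0.26], 0, -1],
])

```text
time_s: 12.45
ee_pos: [0.5262, 0.2829, 0.0683]
eef_rot: [-1.508, 2.756, 0.0]
wrist_force: [-0.5, -0.7, -0.4]
finger_gap: -0.0002
grip_force: 0.0
```

Emit:
arm_command([
  [[0, 0, 0.04], 0, -1],
  [[0, 0, 0.08], 0, -1],
  [[0, 0, 0.1], 0, -1],
  [[0, 0, 0.12], 0, -1],
  [[0, 0, 0.14], 0, -1],
  [[0, 0, 0.16], 0, -1],
  [[0, 0, 0.18], 0, -1],
  [[0, 0, 0.2], 0, -1],
  [[0, 0, 0.2], 0, -1],
  [[0, 0, 0.2], 0, -1],
])

```text
time_s: 13.45
ee_pos: [0.5261, 0.2828, 0.0592]
eef_rot: [-1.508, 2.755, -0.0]
wrist_force: [-2.7, -0.7, 5.8]
finger_gap: -0.0003
grip_force: 3.0
```

Emit:
arm_command([
  [[0, 0, 0.03], 0, -1],
  [[0, 0, 0.03], 0, -1],
  [[0, 0, -0.2], 0, -1],
  [[-0.4, 0, -0.3], 0, -1],
  [[-0.8, 0, -0.3], 0, -1],
  [[-1.2, 0, -0.3], 0, -1],
  [[-1.2, 0, -0.15], 0, -1],
  [[-1.2, 0, -0.07], 0, -1],
  [[-1.2, 0, -0.04], 0, -1],
  [[-1.2, 0, -0.02], 0, -1],
])

```text
time_s: 14.45
ee_pos: [0.5576, 0.3326, 0.0587]
eef_rot: [1.507, -2.755, -0.0]
wrist_force: [-0.4, 0.3, -0.1]
finger_gap: 0.0001
grip_force: 0.0
```

Emit:
arm_command([
  [[0, 0, 0.02], 0, -1],
  [[0, 0, 0.03], 0, -1],
  [[0, 0, 0.04], 0, -1],
  [[0, 0, 0.04], 0, -1],
  [[0, 0, 0.04], 0, -1],
  [[0, 0, 0.04], 0, -1],
  [[0, 0, 0.04], 0, -1],
  [[0, 0, 0.04], 0, -1],
  [[0, 0, 0.04], 0, -1],
  [[0, 0, 0.04], 0, -1],
])

```text
time_s: 15.45
ee_pos: [0.558, 0.3328, 0.0584]
eef_rot: [1.508, -2.756, 0.001]
wrist_force: [-3.9, -2.5, 6.4]
finger_gap: 0.0002
grip_force: 3.4
```

Emit:
arm_command([
  [[0, 0, -0.5], 0, -1],
  [[0, 0, -1.2], 0, -1],
  [[0.4, 0, -2.0], 0, -1],
  [[0.8, 0, -2.8], 0, -1],
  [[1.2, 0, -3.4], 0, -1],
  [[1.4, 0, -3.8], 0, -1],
  [[1.4, 0, -3.8], 0, -1],
  [[1.4, 0, -3.8], 0, -1],
  [[1.4, 0, -3.8], 0, -1],
  [[1.4, 0, -3.8], 0, -1],
])

```text
time_s: 16.45
ee_pos: [0.5203, 0.2746, 0.2455]
eef_rot: [1.508, -2.753, -0.001]
wrist_force: [-0.0, 0.3, -0.1]
finger_gap: 0.0002
grip_force: 0.0
```

Run:
```python
from h import *
from scipy.optimize import least_squares
np.set_printoptions(precision=3,suppress=True)
s=get_state(); print(s["joint_pos"],F(s["ee_pos"]),s["ee_pos"])
c=optics.camera("wrist"); save(c,"w5.png"); d=optics.camera("side"); e=optics.camera("scene")
for n,k,st in(("w",c,s),("side",d,None),("scene",e,None)):
    for t,z in(("keeper_knob",.08),("keeper_pivot",.058),("insert",.022),("housing",.008)):
        for r in optics.pinpoint(k,t)[:2]: print(n,t,round(r["conf"],2),px(r),F(at(k,px(r),z,st)))
```

```text
[ 0.349  0.342  0.087  1.318  0.    -0.653] [-40.454   0.25 ] [0.52  0.275 0.245]
w keeper_pivot 0.86 [393.624 229.194] [-0.805 98.977]
w insert 0.77 [283.472 217.182] [-1.076 -1.853]
side keeper_knob 0.6 [263.312 242.298] [104.9    69.951]
side keeper_pivot 0.88 [292.824 233.184] [-3.373 93.382]
side insert 0.77 [237.216 173.418] [-241.94  -335.397]
side insert 0.59 [269.024 232.512] [-4.568  3.693]
side housing 0.8 [267.512 237.006] [1.686 2.29 ]
scene keeper_knob 0.58 [200.48  221.802] [132.638  89.68 ]
scene keeper_knob 0.48 [152.88  281.484] [216.696 307.615]
scene keeper_pivot 0.86 [257.88  228.018] [ -0.994 104.099]
scene insert 0.55 [252.28  219.786] [ 7.066 -1.307]
scene insert 0.47 [330.12  167.286] [-270.734 -306.097]
scene housing 0.82 [254.016 224.7  ] [3.435 0.923]
scene housing 0.36 [253.792 226.086] [4.542 8.013]
```

View pics/w5.png

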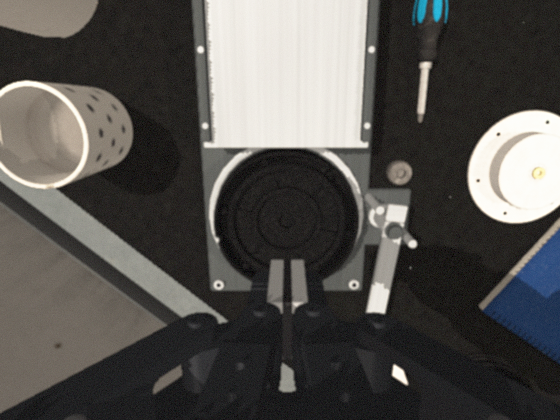

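The wrist view shows the insert concentric in the housing at (287,218), with the pivot at (394,229) and the strap running down to (377,310). Now the keeper angle.

Run:
```python
from h import *
np.set_printoptions(precision=3,suppress=True)
s=get_state(); c=optics.camera("wrist"); g=c["img"].mean(2)
P=[]
for r in range(250,306,6):
    w=np.where(g[r,365:412]>140)[0]+365; P.append(F(at(c,(w.mean(),r),.058,s))); print(r,w.min(),w.max(),P[-1])
P=np.array(P); k=np.polyfit(P[:,0],P[:,1],1); print(k, np.arctan(-k[0]))
w0=F(at(c,(394.5,230),.058,s))
th=np.arctan2(98-P[-1][1],P[-1][0]); print(th)
```

```text
250 381 397 [21.119 96.118]
256 380 396 [27.201 95.662]
262 379 394 [33.345 94.729]
268 377 393 [39.554 93.787]
274 376 392 [45.831 93.314]
280 374 390 [52.171 91.876]
286 372 389 [58.581 90.907]
292 371 389 [65.065 90.901]
298 369 387 [71.614 89.43 ]
304 368 386 [78.24  88.926]
[-0.131 99.038] 0.1306233237248041
0.11546276989630937
```

```bash
cat > arc.py <<'E'
from h import *
import sys
a0,a1=float(sys.argv[1]),float(sys.argv[2])
def pt(a,z=.084): return W(.122*np.cos(a),.098-.122*np.sin(a),z)
def tang(a): return np.cos(a)*EY+np.sin(a)*EX
if __name__=="__main__":
    s=get_state(); p=F(s["ee_pos"]); print("now",p,"alpha",np.arctan2(98-p[1],p[0]),"R",np.hypot(98-p[1],p[0]),s["ee_pos"][2],s["wrist_force"],s["joint_pos"][5])
    for k in range(1,11):
        a=a0+(a1-a0)*k/10; u,r=units(pt(a),tang(a)); print(u.round(2).tolist(),round(r,1))
E
python3 - <<'E'
import sys; sys.argv=["",0,0]
from arc import *
a=-.15; print(units(pt(a,.245),tang(a)),units(pt(a,.084),tang(a)))
E
```

```text
(array([-3.217,  2.33 ,  0.048]), np.float64(-1.7236120831703943)) (array([-3.217,  2.33 ,  3.268]), np.float64(-1.7236120831703943))
```

Emit:
arm_command([
  [[-0.5, 0.4, 0], -0.3, -1],
  [[-1.2, 0.9, 0], -0.7, -1],
  [[-2.0, 1.5, 0], -1.1, -1],
  [[-2.8, 2.0, 0], -1.5, -1],
  [[-3.2, 2.33, 0], -1.7, -1],
  [[-3.22, 2.33, 0.6], -1.7, -1],
  [[-3.22, 2.33, 1.4], -1.7, -1],
  [[-3.22, 2.33, 2.2], -1.7, -1],
  [[-3.22, 2.33, 2.9], -1.7, -1],
  [[-3.22, 2.33, 3.2], -1.7, -1],
])

```text
time_s: 18.25
ee_pos: [0.5072, 0.4714, 0.0827]
eef_rot: [1.705, -2.631, 0.001]
wrist_force: [0.3, -0.5, 0.3]
finger_gap: 0.0001
grip_force: 0.0
```

```bash
python3 arc.py -.15 .25
```

```text
now [118.37836056 117.29290716] alpha -0.16155624455913448 R 119.94020391355926 0.08270484021555399 [ 0.34334842 -0.50357438  0.26465919] -0.5171340623582266
[-0.04, -0.12, -0.03] 0.4
[-0.03, -0.22, -0.03] 0.9
[-0.02, -0.32, -0.03] 1.4
[-0.01, -0.42, -0.03] 1.8
[0.01, -0.51, -0.03] 2.3
[0.03, -0.61, -0.03] 2.7
[0.05, -0.7, -0.03] 3.2
[0.08, -0.8, -0.03] 3.6
[0.11, -0.89, -0.03] 4.1
[0.15, -0.98, -0.03] 4.6
```

Emit:
arm_command([
  [[-0.04, -0.12, -0.03], 0.4, -1],
  [[-0.03, -0.22, -0.03], 0.9, -1],
  [[-0.02, -0.32, -0.03], 1.4, -1],
  [[-0.01, -0.42, -0.03], 1.8, -1],
  [[0.01, -0.51, -0.03], 2.3, -1],
  [[0.03, -0.61, -0.03], 2.7, -1],
  [[0.05, -0.7, -0.03], 3.2, -1],
  [[0.08, -0.8, -0.03], 3.6, -1],
  [[0.11, -0.89, -0.03], 4.1, -1],
  [[0.15, -0.98, -0.03], 4.6, -1],
])

```text
time_s: 19.25
ee_pos: [0.5519, 0.4461, 0.0896]
eef_rot: [-1.144, 2.924, 0.001]
wrist_force: [-0.2, 1.1, 0.0]
finger_gap: 0.0001
grip_force: 0.5
```

```bash
python3 arc.py .25 .7
python3 - <<'E'
from h import *
for n in("side","scene"):
    c=optics.camera(n)
    for r in optics.pinpoint(c,"keeper_knob")[:2]: print(n,r["conf"],F(at(c,px(r),.08)))
E
```

```text
now [121.15941316  66.02365574] alpha 0.2580359564948624 R 125.3079805466177 0.08963083438374972 [-0.18363643  1.1368751   0.01682448] -0.17900968886914953
[0.07, -0.09, 0.11] 0.4
[0.08, -0.2, 0.11] 1.0
[0.09, -0.31, 0.11] 1.5
[0.1, -0.42, 0.11] 2.0
[0.12, -0.52, 0.11] 2.5
[0.15, -0.63, 0.11] 3.0
[0.18, -0.74, 0.11] 3.5
[0.22, -0.84, 0.11] 4.1
[0.26, -0.94, 0.11] 4.6
[0.3, -1.04, 0.11] 5.1
side 0.64 [89.98800336 38.05766455]
scene 0.63 [119.62753185  58.48623296]
```

Emit:
arm_command([
  [[0.03, -0.09, 0.05], 0.4, -1],
  [[0.06, -0.2, 0.08], 1.0, -1],
  [[0.09, -0.31, 0.08], 1.5, -1],
  [[0.1, -0.42, 0.08], 2.0, -1],
  [[0.12, -0.52, 0.08], 2.5, -1],
  [[0.15, -0.63, 0.08], 3.0, -1],
  [[0.18, -0.74, 0.08], 3.5, -1],
  [[0.22, -0.84, 0.08], 4.1, -1],
  [[0.26, -0.94, 0.08], 4.6, -1],
  [[0.3, -1.04, 0.08], 5.1, -1],
])

```text
time_s: 20.45
ee_pos: [0.5753, 0.3975, 0.0845]
eef_rot: [0.471, -3.106, -0.0]
wrist_force: [-1.5, 0.7, -0.1]
finger_gap: 0.0001
grip_force: 0.5
```

```bash
python3 arc.py .7 1.1
python3 - <<'E'
from h import *
for n in("side","scene"):
    c=optics.camera(n)
    for r in optics.pinpoint(c,"keeper_knob")[:2]: print(n,r["conf"],F(at(c,px(r),.08)))
E
```

```text
now [92.79605684 20.16284416] alpha 0.6979547266987316 R 121.11866492566921 0.084490196586994 [-1.48181448  0.67278404 -0.11871678] 0.1890160001987106
[-0.02, -0.1, 0.01] 0.4
[-0.01, -0.2, 0.01] 0.9
[-0.0, -0.3, 0.01] 1.4
[0.01, -0.39, 0.01] 1.8
[0.03, -0.49, 0.01] 2.3
[0.05, -0.58, 0.01] 2.7
[0.08, -0.68, 0.01] 3.2
[0.1, -0.77, 0.01] 3.7
[0.14, -0.86, 0.01] 4.1
[0.17, -0.96, 0.01] 4.6
side 0.71 [68.30976449  6.99624392]
scene 0.77 [75.40072248 23.98518916]
```

Emit:
arm_command([
  [[-0.01, -0.1, 0], 0.4, -1],
  [[-0.01, -0.2, 0], 0.9, -1],
  [[0, -0.3, 0], 1.4, -1],
  [[0.01, -0.39, 0], 1.8, -1],
  [[0.03, -0.49, 0], 2.3, -1],
  [[0.05, -0.58, 0], 2.7, -1],
  [[0.08, -0.68, 0], 3.2, -1],
  [[0.1, -0.77, 0], 3.7, -1],
  [[0.14, -0.86, 0], 4.1, -1],
  [[0.17, -0.96, 0], 4.6, -1],
])

```text
time_s: 21.65
ee_pos: [0.5817, 0.3491, 0.0848]
eef_rot: [0.158, 3.138, 0.0]
wrist_force: [-0.7, 0.8, -0.3]
finger_gap: -0.0001
grip_force: 0.6
```

```bash
python3 arc.py 1.1 1.42
```

```text
now [ 55.42033183 -11.28079077] alpha 1.101455436782868 R 122.5304223910738 0.08483270336453683 [-0.6783613   0.8210998  -0.33555564] 0.5226235846994981
[0.01, -0.08, 0.02] 0.3
[0.02, -0.15, 0.02] 0.7
[0.02, -0.23, 0.02] 1.1
[0.03, -0.31, 0.02] 1.4
[0.04, -0.38, 0.02] 1.8
[0.05, -0.46, 0.02] 2.2
[0.07, -0.54, 0.02] 2.5
[0.09, -0.61, 0.02] 2.9
[0.11, -0.69, 0.02] 3.3
[0.13, -0.76, 0.02] 3.6
```

Emit:
arm_command([
  [[0.01, -0.08, 0], 0.3, -1],
  [[0.02, -0.15, 0], 0.7, -1],
  [[0.02, -0.23, 0], 1.1, -1],
  [[0.03, -0.31, 0], 1.4, -1],
  [[0.04, -0.38, 0], 1.8, -1],
  [[0.05, -0.46, 0], 2.2, -1],
  [[0.07, -0.54, 0], 2.5, -1],
  [[0.09, -0.61, 0], 2.9, -1],
  [[0.1, -0.65, 0], 3.1, -1],
  [[0.1, -0.65, 0], 3.1, -1],
])

```text
time_s: 22.65
ee_pos: [0.5734, 0.317, 0.0849]
eef_rot: [-0.576, -3.088, 0.0]
wrist_force: [-0.4, 0.6, -0.5]
finger_gap: -0.0002
grip_force: 0.0
```

```bash
python3 arc.py 1.38 1.48
python3 - <<'E'
from h import *
s=get_state(); print(R.from_rotvec(s["eef_rot"]).as_matrix()[:,1].dot(s["wrist_force"]))
for n in("side","scene"):
    c=optics.camera(n)
    for r in optics.pinpoint(c,"keeper_knob")[:2]: print(n,r["conf"],F(at(c,px(r),.08)))
E
```

```text
now [ 23.89884451 -21.57864822] alpha 1.3735365449239991 R 121.9434618096042 0.08486414594618844 [-0.43124345  0.62106579 -0.51201976] 0.7518485107199724
[-0.0, -0.04, 0.02] 0.2
[-0.0, -0.06, 0.02] 0.3
[0.0, -0.09, 0.02] 0.4
[0.0, -0.11, 0.02] 0.6
[0.0, -0.14, 0.02] 0.7
[0.0, -0.16, 0.02] 0.8
[0.01, -0.19, 0.02] 0.9
[0.01, -0.21, 0.02] 1.0
[0.01, -0.24, 0.02] 1.1
[0.01, -0.26, 0.02] 1.2
0.42382226341309576
side 0.8 [-14.74210844 -33.10628066]
scene 0.77 [  8.85361039 -34.40494649]
```

Emit:
arm_command([
  [[0, -0.02, 0], 0.1, -1],
  [[0, -0.04, 0], 0.2, -1],
  [[0, -0.06, 0], 0.3, -1],
  [[0, -0.08, 0], 0.3, -1],
  [[0, -0.1, 0], 0.4, -1],
  [[0, -0.1, 0], 0.4, -1],
  [[0, -0.1, 0], 0.4, -1],
  [[0, -0.1, 0], 0.4, -1],
  [[0, -0.1, 0], 0.4, -1],
  [[0, -0.1, 0], 0.4, -1],
])

```text
time_s: 23.85
ee_pos: [0.5719, 0.3137, 0.0849]
eef_rot: [0.628, 3.078, 0.003]
wrist_force: [1.2, 5.0, -1.6]
finger_gap: -0.0002
grip_force: 2.4
```

Emit:
arm_command([
  [[0, -0.02, 0], 0, -1],
  [[0, -0.04, 0], 0, -1],
  [[0, -0.06, 0], 0, -1],
  [[0, -0.06, 0], 0, -1],
  [[0, -0.06, 0], 0, -1],
  [[0, -0.06, 0], 0, -1],
  [[0, -0.06, 0], 0, -1],
  [[0, -0.06, 0], 0, -1],
  [[0, -0.06, 0], 0, -1],
  [[0, -0.06, 0], 0, -1],
])

```text
time_s: 24.85
ee_pos: [0.5718, 0.3133, 0.085]
eef_rot: [0.626, 3.077, 0.01]
wrist_force: [3.9, 12.0, -5.3]
finger_gap: 0.0001
grip_force: 6.1
```

It is at the hard stop: 12 N with no further motion. I back off and look.

Emit:
arm_command([
  [[0, 0.1, 0], 0, -1],
  [[0, 0.3, 0], 0, -1],
  [[0, 0.6, 0], 0, -1],
  [[0, 0.8, -0.3], 0, -1],
  [[0, 0.8, -1.0], 0, -1],
  [[0, 0.8, -1.8], 0, -1],
  [[0, 0.8, -2.6], 0, -1],
  [[0, 0.8, -3.2], 0, -1],
  [[0, 0.8, -3.4], 0, -1],
  [[0, 0.8, -3.4], 0, -1],
])

```text
time_s: 25.85
ee_pos: [0.5871, 0.3471, 0.2566]
eef_rot: [0.629, 3.075, 0.002]
wrist_force: [0.7, 0.1, 0.5]
finger_gap: -0.0003
grip_force: 0.0
```

Run:
```python
from h import *
s=get_state(); c=optics.camera("wrist"); d=optics.camera("side"); print(F(s["ee_pos"]),s["wrist_force"])
for n,k,st in(("w",c,s),("side",d,None)):
    for t,z in(("keeper_knob",.08),("keeper_pivot",.058),("insert",.022)):
        for r in optics.pinpoint(k,t)[:1]: print(n,t,r["conf"],px(r),F(at(k,px(r),z,st)))
a=cv2.resize(c["img"],(400,300)); b=cv2.resize(d["img"][140:320,190:390],(400,360))[:300]
cv2.imwrite("pics/fin.png",cv2.hconcat([a,b])[:,:,::-1])
```

```text
[ 56.61282328 -16.96899126] [0.73284882 0.06612524 0.46454516]
w keeper_knob 0.73 [216.72 184.8 ] [ -1.72372996 -21.26313202]
w keeper_pivot 0.81 [239.624  35.616] [ -0.41948536 100.01609106]
w insert 0.68 [226.688 152.082] [-4.51329058 -1.69291214]
side keeper_knob 0.82 [262.92  212.688] [-12.11554327 -24.23854983]
side keeper_pivot 0.74 [292.32  233.604] [-0.78865227 93.40038905]
side insert 0.72 [266.112 230.286] [ -8.62653727 -10.85396826]
```

View pics/fin.png

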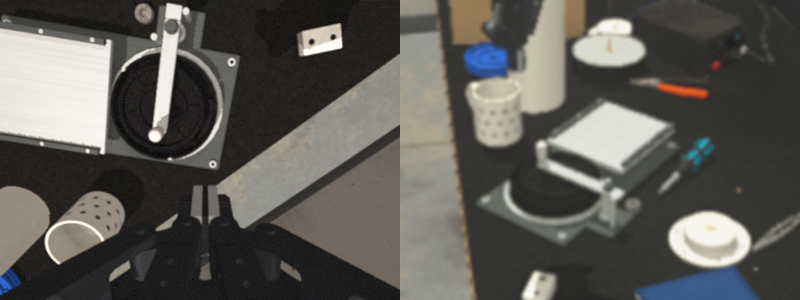

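The keeper runs from the pivot at (170,25) over the housing to the knob at (157,132), along fixture −y at its stop. The insert is flat under it and the bystanders have not moved.

```bash
python3 -c "
from workcell import arm; print(arm.sign_off())"
```

```text
the job is handed in; nothing more can be done
None
```

The insert is seated flat in the housing, within about 1 mm between front and rear presses. The keeper is round at its stop, where 12 N moved it no further. I handed the job in at about 26 s.

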